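# Brace the tooth-tablet jar and unscrew its lid

## Task

Take the closed square jar from the plastic shelf, stand it fully home in the shelf's square well so that it cannot turn, and there unscrew its tight lid counterclockwise, stopping once the threads have let go. Then lift the lid straight up and finish while holding it, level and still, about a finger's width clear above the jar's mouth, so that a tablet can be taken; do not let go of it. Leave the other things where they are.

Things in the scene. Friction and masses are not known exactly. Their poses are not given: they have to be found in the camera images.
- jar_centre (a point): Centre of the jar's glass body, 30 mm above its underside; z up, x and y square to its sides. Frosted glass, square, 64 x 64 mm, 60 mm tall to its flat top, about 0.32 kg; above that a round threaded neck. It starts upright on the shelf's deck, lid screwed tight; with lid it is 95 mm tall and may be carried by the lid.
- lid_centre (a point): Centre of the jar's wooden screw lid, a drum 62 mm across, 33 mm tall (0.07 kg), half-way up on its axis. Grip its solid upper 16 mm. Tight, its x axis lies along the jar's x axis. Turned counterclockwise (from above) against the jar, the threads let go at 0.80 rad (46 degrees), then it lifts straight off; stop between 0.85 and 1.3 rad, lugs meet a stop near 1.5.
- lid_edge (a point): Centre of the lid's lower edge, on its axis, 16.5 mm below the lid's centre. Closed, it is 14 mm below the jar's mouth and 2 mm above the flat top of the glass body. A sprung seal in the lid presses on the rim (15 N when tight, travel 3 mm): loosening takes about 0.2 to 0.6 N m, and the lid may rise up to 1.5 mm on its threads before they let go.
- jar_mouth (a point): Centre of the jar's rim, 76 mm above the jar's underside; the neck is 47 mm across, 55 mm over its threads.
- well_floor (a point): Centre of the floor of the square well in the shelf; z up, x and y square to the well's walls. The well is 69 x 69 mm inside and 30 mm deep below the deck, with a 5 mm bevel all round its mouth. Its walls keep the jar from turning (play about 0.08 rad either way). The jar may stand in it any of the four ways round.
- shelf: White plastic shelf on the washstand top, 280 x 600 mm, fixed; origin under its centre, deck 50 mm above the washstand top, a low edge along the far side. x across, y along.
- cream_jar: Bystander: low round frosted jar with a wooden lid, 62 mm across, 50 mm tall, on the deck; origin at its underside.
- dish: Bystander: white ceramic dish, 84 mm across, 18 mm tall, on the deck beyond the well; origin at its underside.
- comb: Bystander: wooden comb lying along the far side of the deck, 165 x 34 x 5 mm.
- toothbrush: Bystander: orange toothbrush lying along the near side of the deck, 190 mm long, 17 mm tall.
- tweezers: Bystander: steel tweezers lying along the near side of the deck, 100 mm long, 10 mm tall.
- tumbler: Bystander: clear plastic tumbler, 72 mm across, 90 mm tall, on the washstand top at the right of the shelf; origin at its underside.
Things that resemble listed ones, but are neither listed nor needed, are in the scene too. Leave any green or pink look-alike of the part that bears jar_centre alone.

How it is judged (in metres and radians):
On the way, in this order (a step that is already met when the one before it is completed fails the run):
1. the jar stands home in the square well, its lid still tight (horizontal distance between jar_centre and well_floor below 0.008 m and z of jar_centre in the frame of well_floor below 0.034 m and angle between jar_centre's own z axis and vertical below 0.08 rad and angle between the x axis of lid_centre and the x axis of jar_centre, either way round below 0.3 rad), for 0.2 s.
2. the lid is unscrewed, the jar staying home in the well, the lid not yet lifted (horizontal distance between jar_centre and well_floor below 0.008 m and z of jar_centre in the frame of well_floor below 0.034 m and angle between jar_centre's own z axis and vertical below 0.08 rad and angle between the x axis of lid_centre and the x axis of jar_centre, either way round above 0.65 rad and z of lid_edge in the frame of jar_mouth below -0.008 m).
At the end, for the whole second after the job is handed in: Jar upright in the well (within 8 mm of its centre, 4 mm of its floor). Lid gripped by the fingers, touching nothing else, still, level within 0.15 rad, its edge 2 to 35 mm above the jar's mouth and within 15 mm of its axis, turned 0.7 to 1.4 rad from tight (horizontal distance between jar_centre and well_floor below 0.008 m and z of jar_centre in the frame of well_floor below 0.034 m and angle between jar_centre's own z axis and vertical below 0.08 rad and z of lid_edge in the frame of jar_mouth between 0.002 and 0.035 m and horizontal distance between lid_edge and jar_mouth below 0.015 m and angle between lid_centre's own z axis and vertical below 0.15 rad and angle between the x axis of lid_centre and the x axis of jar_centre, either way round between 0.7 and 1.4 rad and contact force between the fingers and lid above 2 N and contact force between lid and jar below 0.1 N and linear speed of lid below 0.02 m/s); the arm keeps its last pose, push and grip.
It fails at once if one of the other things (cream jar, dish, comb, toothbrush, tweezers, tumbler) is moved more than 30 mm (distance of any of cream_jar, dish, comb, toothbrush, tweezers, tumbler from where it was at the start of the episode above 0.03 m).
It fails at once if the jar tips over (angle between jar_centre's own z axis and vertical above 0.5 rad).
It also fails if it takes over 38 s, if anything falls off the work surface, if the arm or the gripper's body presses on something with over 40 N, if the wrist force passes 120 N, or if a joint passes its speed limit or range.

## Robot

A 6-joint arm with a two-finger parallel gripper is mounted at the origin on the work surface. World frame = base frame: x ahead of the robot, y to its left, z up, the work surface at z = 0. Lengths are in m, angles in degrees, forces in N, time in s.
With the tool pointing down it reaches from about 0.275 to 0.975 m from the base axis. Payload 8.4 kg.
Tool frame: the origin (TCP) lies at the centre of the arm's flange, where the gripper is bolted on; the fingertips stand 190 mm ahead of it and the grasp point (between the pads) lies 171 mm ahead of it (ctrl.tip_reach is the distance from the TCP to the fingertips, in m); z points along the fingers, y is the line along which they close (so a half turn about z gives the same grasp; the last joint's range is limited). The gripper opens to 92 mm and grips with 3 to 60 N. Pads are 20 mm wide; open, the fingers measure 128 mm over their backs; the gripper's body (75 mm by 189 mm) begins 69 mm behind the grasp point.
Start: joints at [-71.872, 20.225, 93.587, -0, 66.188, -0.138], TCP at [0.196, -0.594, 0.405] pointing down, gripper open.
Joint ranges: [-150.9, 150.9], [-52.94, 120.26], [3.33, 152.33], [-74.26, 254.26], [0, 154.13], [-172.89, 172.89]. Speed limits (degrees/s): [127.2, 127.2, 159.86, 180, 180, 180].

## Interface

Orientations are given as [roll, pitch, yaw] about the fixed x, y, z axes, in that order (R = Rz(yaw) Ry(pitch) Rx(roll)).
In Python, from plant import ctrl gives the robot as it stands. The module is installed in compiled form; this text tells all that it offers.
- The arm moves only by the tool carry_out, never from a script. Its argument "targets" is a list of rows, each a list of 5 numbers: the closure, from -1 (fully open) to 1 (shut), so that 0 is half open, then the shift along the tool's x, y, z in mm, then the turn about the tool's z in rad. In form: [[fingers, dx, dy, dz, roll], ...]. A call has 1 to 20 rows; each row shifts and turns the commanded pose from where the row before left it, along the tool's axes as they then stand; what a row does not reach is not made up. A row lasts 1/10 s, in which the tool goes at most 50 mm and 8.59 degrees, less where a joint would pass 70% of its speed; a pose out of reach is approached as far as the arm can. A call is refused whole if a number of a shift passes 50 or a number of a turn 0.15, either way. A call with a gripper value outside its range is refused whole. The fingers move at their own pace and stop on an object; "squeeze" is the grip in N (left out, the last holds). Time passes only in rows, so rows that do not move let the fingers close. It gives the time, the measured TCP pose, the force, the opening and the grip force at its end, in the units of the state.
- ctrl.get_state(): the state, without advancing time (a new reading comes with each control period).
- ctrl.get_image(name): name is "scene" or "side" or "wrist"; returns a dict with "color" (420x560x3 uint8, red, green, blue), "mtx" (3x3 intrinsics, pixels), "view" (4x4, takes a point from world to camera coordinates). Camera axes: x right, y down, z forward; pixel columns grow to the right and rows downward; lengths in m; the calibration is good to about 2 mm. A picture is of the moment at which its call begins. There is no depth.
- ctrl.close_job(): hands the job in; it is judged then, once.
The state is a dict: "time": time; "q": joint angles; "joint_velocities": joint speeds; "effort": joint torques, N m; "tcp_pos": TCP position; "ee_rot": TCP orientation; "force": force on the tool from outside, world axes, zero at the start; "wrist_torque": the same for the moment, N m; "gripper_width": finger opening in m; "gripper_force": force on a finger pad.
Only numpy, scipy, OpenCV 4.12 (cv2) and the standard library are available. Lean on these libraries where they do the work, as an engineer would, in place of code of your own. Each camera call takes 0.05 s, during which the arm holds its last target. There are 200 camera calls.

## Working session

There is one attempt and no reset: what is moved stays moved. The work goes in short steps, Python scripts to look and compute and a tool call to move; the robot and the scene stay as the last step left them, time stands still between calls to the robot, and variables do not carry over. Pictures are saved under pics/ and viewed, at most 10 in all, crops included, and the job is handed in when it is done.

Besides the shell and the picture viewer there is one more tool, called after "Call:" as name(argument=value, ...) on one line, values as JSON. carry_out: Moves the arm, as the interface text tells. Its arguments: {"type":"object","properties":{"targets":{"type":"array"},"squeeze":{"type":"number"}},"required":["targets"]}

```bash
mkdir -p pics
cat > h.py <<'E'
import numpy as np, cv2
from plant import ctrl
def grab(n,f):
    im=ctrl.get_image(n); np.savez('pics/'+f+'.npz',**im); cv2.imwrite('pics/'+f+'.png',im['color'][:,:,::-1]); return im
def load(f): return dict(np.load('pics/'+f+'.npz'))
def ray(im,px,z):
    V=im['view'];R=V[:3,:3];c=-R.T@V[:3,3]
    d=R.T@np.linalg.inv(im['mtx'])@np.array([px[0],px[1],1.])
    return c+d*(z-c[2])/d[2]
def proj(im,p):
    q=im['view'][:3,:3]@np.array(p)+im['view'][:3,3]; q=im['mtx']@q; return q[:2]/q[2]
E
python3 - <<'E'
from h import *
a=grab('scene','s0');b=grab('side','d0');c=grab('wrist','w0')
cv2.imwrite('pics/m0.png',cv2.resize(np.hstack([a['color'],b['color']])[:,:,::-1],(800,300)))
s=ctrl.get_state();print(s)
for i in(a,b,c):print(-i['view'][:3,:3].T@i['view'][:3,3],i['mtx'][0,0])
E
```

```text
{'time': 0.15, 'q': array([-7.18728350e+01,  2.02540893e+01,  9.36187481e+01, -1.43995864e-03,
        6.61889588e+01, -1.37215443e-01]), 'joint_velocities': array([-0.05478356, -0.08208774, -0.07824974, -0.12840245, -0.04189221,
        0.0319392 ]), 'effort': array([-4.66550482e-04, -5.94209182e+01, -3.34470677e+01,  6.96518202e-02,
        2.04650260e-02, -7.18844444e-05]), 'tcp_pos': array([ 0.19582018, -0.59334341,  0.40413225]), 'ee_rot': array([-1.79938201e+02,  1.16876756e-03,  1.82649632e+01]), 'force': array([-0.19974477,  0.06693326,  0.02187677]), 'wrist_torque': array([-0.01466662,  0.04759336, -0.04111469]), 'gripper_force': 0.0, 'gripper_width': 0.09189214038350803}
[1.11225795 0.40892044 0.74758715] 436.3749465494866
[ 0.44096876 -0.89516882  0.83427088] 481.25372743274784
[ 0.27508247 -0.56802004  0.38382501] 318.7116097618181
```

View pics/s0.png

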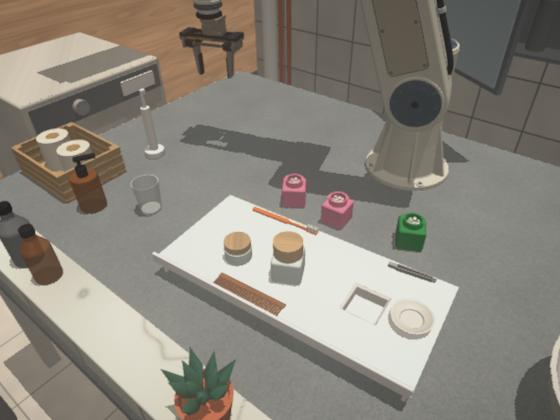

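View pics/d0.png

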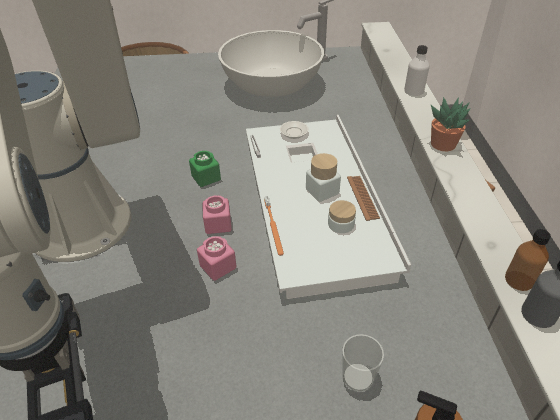

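Candidates for the jar: frosted square jar with a wooden lid at scene (288,250) / side (323,178); round cream jar at scene (237,246); pink jars at scene (294,190) and (337,209); green jar at scene (411,231). I choose the frosted square one. The well is at scene (367,304). Next is a close crop.

Run:
```python
from h import *
a=load('s0');b=load('d0')
c1=cv2.resize(a['color'][225:335,255:405],(800,586),interpolation=2)
c2=cv2.resize(b['color'][120:210,255:375],(800,600),interpolation=2)
cv2.imwrite('pics/c1.png',c1[:,:,::-1]);cv2.imwrite('pics/c2.png',c2[:,:,::-1])
for n,im,(x0,y0,x1,y1) in(('s',a,(265,228,312,265)),('d',b,(300,150,345,185))):
    hsv=cv2.cvtColor(im['color'],cv2.COLOR_RGB2HSV)
    m=cv2.inRange(hsv,(5,70,60),(25,255,255));k=np.zeros_like(m);k[y0:y1,x0:x1]=m[y0:y1,x0:x1]
    c=max(cv2.findContours(k,0,2)[0],key=cv2.contourArea)
    print(n,cv2.contourArea(c),cv2.boundingRect(c))
    # centroid of the whole lid drum ~ lid centre
    M=cv2.moments(c);p=(M['m10']/M['m00'],M['m01']/M['m00']);print(p,ray(im,p,0.1285))
```

```text
s 695.5 (273, 232, 30, 31)
(288.260723699976, 246.04912532949913) [0.60366036 0.01180876 0.1285    ]
d 419.5 (312, 154, 25, 26)
(324.9670242352006, 164.38855780691298) [0.60942359 0.01827076 0.1285    ]
```

View pics/c1.png

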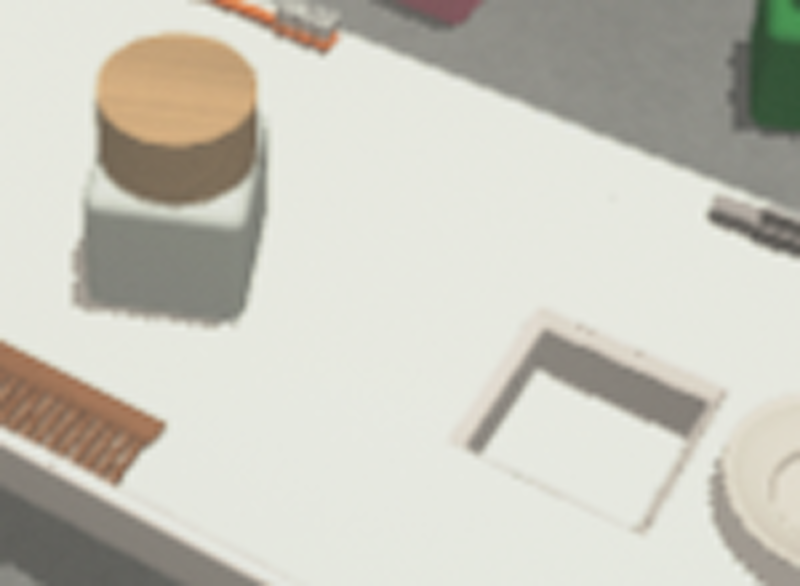

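View pics/c2.png

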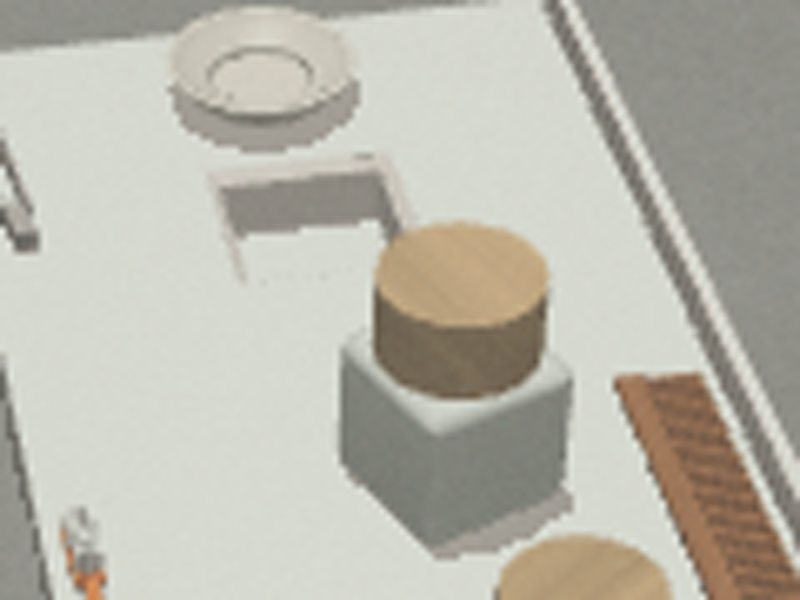

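The crop confirms the wooden lid on a square frosted body. In crop 1 the lid top is at (177,90) and the well's outer corners are (543,310), (725,390), (643,530), (457,440).

Run:
```python
from h import *
a=load('s0');b=load('d0')
A=lambda x,y:(x/5.333+255-.5,y/5.333+225-.5)
B=lambda x,y:(x/6.667+255-.5,y/6.667+120-.5)
print('lid',ray(a,A(177,90),.145),ray(b,B(462,275),.145))
def yaw(p,q):return np.degrees(np.arctan2(*(q-p)[:2][::-1]))
P=[ray(a,A(*c),.05) for c in((543,310),(725,390),(643,530),(457,440))]
print('well',np.mean(P,0),[(np.linalg.norm(P[i]-P[i-1]),yaw(P[i-1],P[i])) for i in range(4)])
Q=[ray(b,B(*c),.05) for c in((210,178),(385,155),(245,285))];print('wellB',Q,(Q[1]+Q[2])/2,yaw(Q[0],Q[1]),yaw(Q[0],Q[2]))
p,q=[ray(a,A(*c),.05) for c in((82,308),(240,322))];print('jar a',p,q,yaw(p,q))
p,q=[ray(a,A(*c),.11) for c in((90,205),(252,222))];print('jar a top',p,q,yaw(p,q))
R=[ray(b,B(*c),.05) for c in((340,465),(432,552),(566,490))];print('jar b',yaw(R[0],R[1]),yaw(R[1],R[2]),(R[0]+R[2])/2)
R=[ray(b,B(*c),.11) for c in((343,350),(436,432),(572,380))];print('jar b top',yaw(R[0],R[1]),yaw(R[1],R[2]),(R[0]+R[2])/2)
# shelf outline
for f in(a,b):
  pass
```

```text
lid [0.60720821 0.01322077 0.145     ] [0.60474448 0.01115902 0.145     ]
well [0.57353118 0.18290076 0.05      ] [(np.float64(0.07485470552529015), np.float64(-174.2253326958217)), (np.float64(0.07524076236270417), np.float64(95.64890710211647)), (np.float64(0.07556664993744633), np.float64(5.066950007651169)), (np.float64(0.07431231424899308), np.float64(-84.89715342050951))]
wellB [array([0.5316366, 0.2123187, 0.05     ]), array([0.60674717, 0.2222129 , 0.05      ]), array([0.53943913, 0.13736547, 0.05      ])] [0.57309315 0.17978918 0.05      ] 7.504279355772602 -84.05699466999154
jar a [ 0.64960093 -0.00224383  0.05      ] [0.61734234 0.05144214 0.05      ] 121.0006258791097
jar a top [0.64797222 0.00285778 0.11      ] [0.61776826 0.05658517 0.11      ] 119.34341235316593
jar b -61.6907145136457 28.83091562373408 [0.60603583 0.01178717 0.05      ]
jar b top -60.93219519733673 25.058535964539598 [0.60364206 0.00416163 0.11      ]
```

Call:
carry_out(targets=[[-1,38.6,-29.7,0,0],[-1,38.6,-29.7,0,0],[-1,38.6,-29.7,0,0],[-1,38.6,-29.7,0,0],[-1,38.6,-29.7,0,0],[-1,38.6,-29.7,0,0],[-1,38.6,-29.7,0,0],[-1,38.6,-29.7,0,0],[-1,38.6,-29.7,0,0],[-1,38.6,-29.7,0,0],[-1,38.6,-29.7,0,0],[-1,38.6,-29.7,0,0],[-1,38.6,-29.7,0,0],[-1,38.6,-29.7,0,0],[-1,38.6,-29.7,0,0],[-1,0,0,0,-0.1],[-1,0,0,0,-0.1],[-1,0,0,0,0],[-1,0,0,0,0]], squeeze=55)

```text
time: 2.05
tcp_pos: [0.606, 0.0109, 0.4045]
ee_rot: [-180.0, 0.0, 29.6]
force: [-0.4, -0.4, 0.9]
gripper_width: 0.0916
gripper_force: 0.0
```

Run:
```python
from h import *
c=grab('wrist','w1');s=ctrl.get_state();print(s['time'],s['tcp_pos'],s['ee_rot'],s['gripper_width'])
print(proj(c,[.606,.012,.145]),proj(c,[.5735,.181,.05]))
```

```text
2.1 [0.60594249 0.01077893 0.40457377] [-1.79993786e+02  1.30517516e-02  2.95525156e+01] 0.09174595593195173
[278.75692413 217.60855444] [120.68372998 136.78872726]
```

View pics/w1.png

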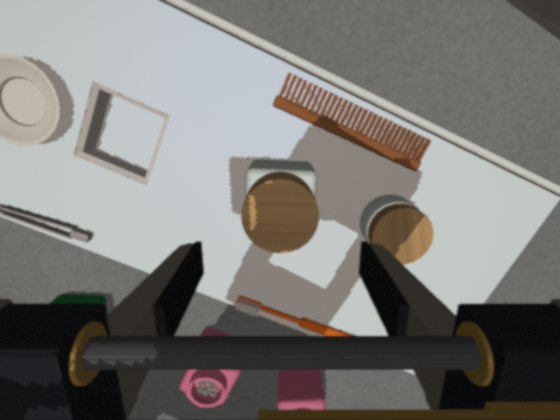

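The wrist view shows the lid top at about (280,212), and the jar's far top edge runs level from (249,163) to (314,163). The well's outer corners are (93,81), (168,117), (147,184), (75,153).

Run:
```python
from h import *
c=load('w1')
def yaw(p,q):return np.degrees(np.arctan2(*(q-p)[:2][::-1]))
g=cv2.cvtColor(c['color'],cv2.COLOR_RGB2HSV)
m=cv2.inRange(g,(5,60,60),(22,255,255));m[:170]=0;m[255:]=0;m[:,:230]=0;m[:,325:]=0
k=max(cv2.findContours(m,0,2)[0],key=cv2.contourArea);print(cv2.minEnclosingCircle(k),cv2.boundingRect(k))
P=[ray(c,p,.05) for p in((94,81),(168,117),(147,184),(75,153))]
print('well',np.mean(P,0),[(np.linalg.norm(P[i]-P[i-1]),yaw(P[i-1],P[i])) for i in range(4)])
for z in(.11,.105):
  p,q=ray(c,(248,166),z),ray(c,(315,166),z);print(yaw(p,q),np.linalg.norm(p-q))
print('lid',ray(c,(280,211.5),.145))
cv2.imwrite('pics/w1c.png',cv2.resize(c['color'][70:270,65:335],(800,592),interpolation=2)[:,:,::-1])
```

```text
((278.81121826171875, 212.20944213867188), 40.26906967163086) (242, 172, 77, 81)
well [0.57539397 0.18113436 0.05      ] [(np.float64(0.07701386069177939), np.float64(5.102898862803422)), (np.float64(0.07683512567817492), np.float64(-86.66424251956265)), (np.float64(0.07538967074522854), np.float64(-173.68295382176944)), (np.float64(0.07839941945767397), np.float64(94.57064278232116))]
-60.44824039652944 0.05803146343582947
-60.4482403965294 0.059089538713361076
lid [0.61091955 0.01365038 0.145     ]
```

View pics/w1c.png

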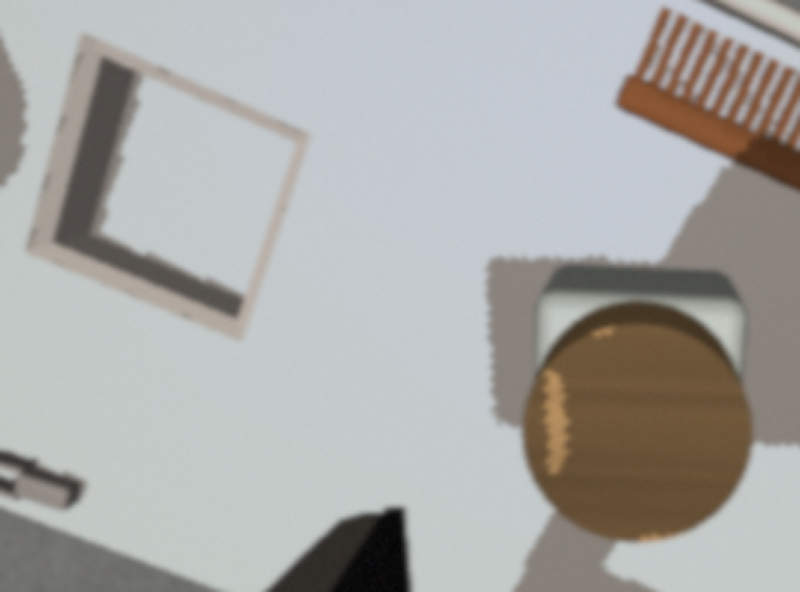

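Call:
carry_out(targets=[[-1,3,-1.5,25,0],[-1,0,0,30,0],[-1,0,0,25,0],[-1,0,0,12,0],[-1,0,0,4.5,0],[-1,0,0,0,0],[1,0,0,0,0],[1,0,0,0,0],[1,0,0,0,0],[1,0,0,0,0],[1,0,0,0,0],[1,0,0,0,0],[1,0,0,0,0]], squeeze=55)

```text
time: 3.4
tcp_pos: [0.6082, 0.0136, 0.3086]
ee_rot: [180.0, -0.0, 29.7]
force: [0.2, -2.5, 4.0]
gripper_width: 0.061
gripper_force: 55.0
```

Call:
carry_out(targets=[[1,0,0,-20,0],[1,0,0,-20,0],[1,0,0,-12,0],[1,10.8,-32.6,0,0],[1,10.8,-32.6,0,0],[1,10.8,-32.6,0,0],[1,10.8,-32.6,0,0],[1,10.8,-32.6,0,0],[1,0,0,0,0.101],[1,0,0,0,0.101],[1,0,0,0,0.101],[1,0,0,0,0.102],[1,0,0,0,0],[1,0,0,0,0],[1,0,0,0,0]])

```text
time: 4.9
tcp_pos: [0.5739, 0.1821, 0.3599]
ee_rot: [180.0, 0.0, 6.6]
force: [-0.2, 0.2, -5.0]
gripper_width: 0.0606
gripper_force: 55.0
```

Run:
```python
from h import *
s=ctrl.get_state();print(s['time'],s['tcp_pos'],s['ee_rot'],s['gripper_width'],s['force'])
a=grab('scene','s2');b=grab('side','d2');w=grab('wrist','w2')
ca=cv2.resize(a['color'][210:340,320:450],(400,400),interpolation=2)
cb=cv2.resize(b['color'][90:190,250:350],(400,400),interpolation=2)
cv2.imwrite('pics/m2.png',np.hstack([ca,cb])[:,:,::-1])
```

```text
4.9 [0.57387227 0.18209833 0.35987708] [1.79997708e+02 3.83917273e-02 6.64871672e+00] 0.06062360503951914 [-0.15611387  0.22273862 -5.04492109]
```

View pics/m2.png

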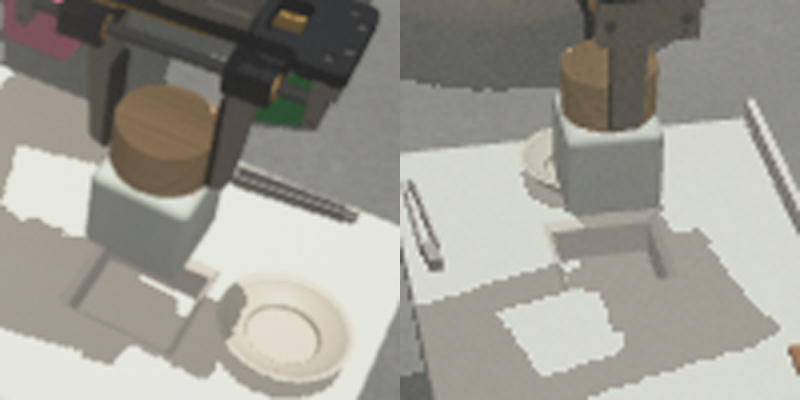

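View pics/w2.png

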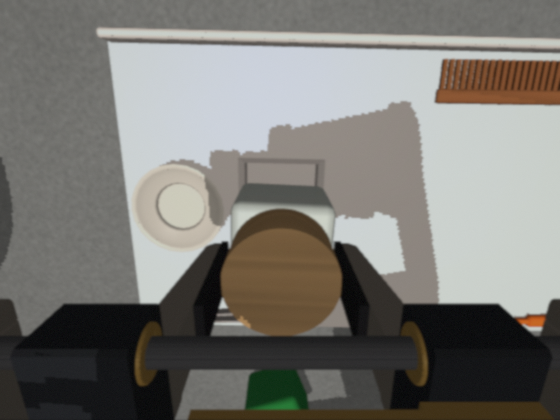

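Both views show the jar hanging over the well, about parallel to it. The jar's bottom corners are at m2 (568,210) and (660,210) in the side half and (88,235) and (185,270) in the scene half. The well's far edge in the wrist view runs (243,158) to (324,160).

Run:
```python
from h import *
a=load('s2');b=load('d2');w=load('w2')
A=lambda x,y:(x/3.077+320-.4,y/3.077+210-.4)
B=lambda x,y:((x-400)/4+250-.4,y/4+90-.4)
def yaw(p,q):return np.degrees(np.arctan2(*(q-p)[:2][::-1]))
z=.05+.0515
th=np.radians(5.2);ex=np.array([np.cos(th),np.sin(th),0]);ey=np.array([-ex[1],ex[0],0])
p,q=ray(b,B(568,210),z),ray(b,B(660,211),z);print('side jar',yaw(p,q),np.linalg.norm(p-q),(p+q)/2+ey*.032)
p,q=ray(a,A(89,236),z),ray(a,A(186,272),z);print('scene jar',yaw(p,q),np.linalg.norm(p-q),(p+q)/2-ex*.032)
p,q=ray(w,(243.5,158),.05),ray(w,(324,160),.05);print('wrist well',yaw(p,q),np.linalg.norm(p-q),(p+q)/2-ex*.0395)
p,q=ray(w,(100,33),.06),ray(w,(558,45),.06);print('shelf yaw',yaw(p,q)+90)
c=(.574,.1815,.05)
for n,im in(('a',a),('b',b),('w',w)):
  print(n,[proj(im,np.array(c)+i*.0395*ex+j*.0395*ey).round(1).tolist() for i,j in((1,1),(1,-1),(-1,-1),(-1,1))])
print('lid wrist',ray(w,(281.5,272),.1965))
# well inner corner in side: (556,235),(665,275) outer right-back
for x,y in((550,228),(665,213),(566,284)):print(ray(b,B(x,y),.05))
for x,y in((66,303),(168,355),(218,275)):print(ray(a,A(x,y),.05))
```

```text
side jar -6.313925529257789 0.060651580416552865 [0.56921867 0.18528472 0.1015    ]
scene jar 100.5085164926403 0.06255728833725094 [0.56164124 0.18243373 0.1015    ]
wrist well -84.8333039508021 0.07323714847074231 [0.57456941 0.17970639 0.05      ]
shelf yaw 5.235073409189411
a [[375.0, 324.9], [337.9, 306.9], [355.3, 281.4], [391.0, 297.3]]
b [[313.2, 142.2], [319.5, 158.8], [290.8, 162.0], [285.7, 145.2]]
w [[238.3, 158.3], [325.1, 160.4], [319.9, 240.7], [239.5, 238.8]]
lid wrist [0.57916689 0.1816045  0.1965    ]
[0.53453883 0.2101217  0.05      ]
[0.61679178 0.22079737 0.05      ]
[0.53971604 0.14468899 0.05      ]
[0.61546734 0.15219233 0.05      ]
[0.61088164 0.22337454 0.05      ]
[0.53548994 0.21839675 0.05      ]
```

Run:
```python
from h import *
a=load('s2');b=load('d2')
th=np.radians(5.5);ex=np.array([np.cos(th),np.sin(th),0]);ey=np.array([-ex[1],ex[0],0])
c=np.array((.5735,.1815,0))
for n,im in(('a',a),('b',b)):
  for z in(.1015,.1615):
    print(n,z,[proj(im,c+i*.032*ex+j*.032*ey+[0,0,z]).round(1).tolist() for i,j in((1,1),(1,-1),(-1,-1),(-1,1))])
  print(n,'lidtop',proj(im,c+[0,0,.1965]),'well',proj(im,(.574,.1815,.05)))
ca=cv2.resize(a['color'][230:330,335:400],(390,600),interpolation=2)
cb=cv2.resize(b['color'][90:170,275:327],(390,600),interpolation=2)
cv2.imwrite('pics/m3.png',np.hstack([ca,cb])[:,:,::-1])
```

```text
a 0.1015 [[376.4, 303.0], [345.1, 288.8], [359.4, 268.0], [389.6, 280.8]]
a 0.1615 [[380.5, 281.1], [347.6, 267.0], [362.4, 246.3], [394.2, 259.0]]
a lidtop [373.29475651 249.29243539] well [364.66938867 302.09231926]
b 0.1015 [[311.5, 128.4], [316.8, 141.7], [293.0, 144.3], [288.5, 130.9]]
b 0.1615 [[312.3, 109.2], [317.7, 122.1], [293.1, 124.7], [288.5, 111.6]]
b lidtop [303.18826048 104.82564779] well [302.26518222 151.87557269]
```

View pics/m3.png

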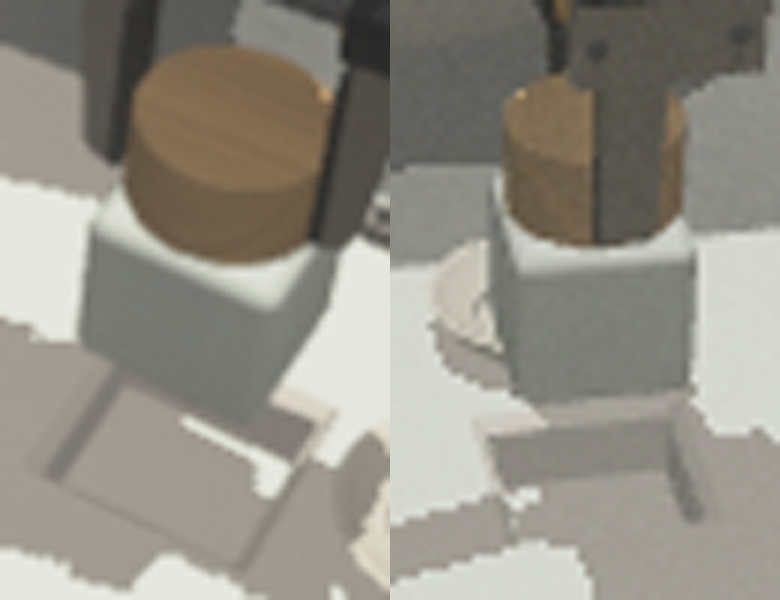

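The lid sits at the predicted pixel in the scene crop and the body shows no clear tilt, so I lower it by feel.

Call:
carry_out(targets=[[1,0,0,15,0],[1,0,0,15,0],[1,0,0,12,0],[1,0,0,5,0],[1,0,0,2,0],[1,0,0,2,0],[1,0,0,2,0],[1,0,0,1,0]])

```text
time: 5.85
tcp_pos: [0.5742, 0.1822, 0.3064]
ee_rot: [-180.0, -0.0, 6.5]
force: [-0.6, 0.8, -4.5]
gripper_width: 0.061
gripper_force: 55.0
```

Call:
carry_out(targets=[[1,0,0,1.5,0],[1,0,0,1.5,0],[1,0,0,1.5,0],[1,0,0,1.5,0]])

```text
time: 6.25
tcp_pos: [0.5754, 0.1827, 0.3019]
ee_rot: [-179.9, -0.3, 6.5]
force: [2.9, 3.5, 9.1]
gripper_width: 0.0608
gripper_force: 55.0
```

The bevel pushes toward +x and +y, so I ease that way.

Call:
carry_out(targets=[[1,1,-0.8,0,0],[1,1,-0.7,0,0],[1,0,0,1,0],[1,0,0,1,0],[1,0,0,0,0]])

```text
time: 6.75
tcp_pos: [0.5756, 0.1837, 0.2976]
ee_rot: [180.0, 0.1, 6.5]
force: [-0.1, 0.2, -4.8]
gripper_width: 0.0609
gripper_force: 55.0
```

Free again; continue down.

Call:
carry_out(targets=[[1,0,0,2,0],[1,0,0,2,0],[1,0,0,2,0],[1,0,0,2,0],[1,0,0,2,0],[1,0,0,2,0],[1,0,0,2,0]])

```text
time: 7.45
tcp_pos: [0.5758, 0.1839, 0.284]
ee_rot: [180.0, 0.0, 6.5]
force: [-0.3, -0.4, -4.8]
gripper_width: 0.0609
gripper_force: 55.0
```

Call:
carry_out(targets=[[1,0,0,1.5,0],[1,0,0,1.5,0],[1,0,0,1,0],[1,0,0,1,0],[1,0,0,0.5,0],[1,0,0,0,0]])

```text
time: 8.05
tcp_pos: [0.5759, 0.1838, 0.2789]
ee_rot: [180.0, -0.0, 6.5]
force: [-0.4, -0.4, -2.5]
gripper_width: 0.0613
gripper_force: 55.0
```

Call:
carry_out(targets=[[1,0,0,0.5,0],[1,0,0,0.4,0],[1,0,0,0,0],[1,0,0,0,0],[1,0,0,0,0]], squeeze=60)

```text
time: 8.55
tcp_pos: [0.5759, 0.1838, 0.2786]
ee_rot: [180.0, -0.0, 6.5]
force: [-3.2, -1.9, 6.5]
gripper_width: 0.0612
gripper_force: 60.0
```

Call:
carry_out(targets=[[1,0,0,0,-0.1],[1,0,0,0,-0.1],[1,0,0,0,-0.1],[1,0,0,0,-0.1],[1,0,0,0,0]])

```text
time: 9.05
tcp_pos: [0.5767, 0.1842, 0.2791]
ee_rot: [180.0, -0.2, 29.6]
force: [0.2, 0.0, 5.6]
gripper_width: 0.0607
gripper_force: 60.0
```

```bash
python3 -c "
from h import *
s=ctrl.get_state();print(s['ee_rot'],s['force'],s['wrist_torque'],s['tcp_pos'])"
```

```text
[179.9763965   -0.18038262  29.63611601] [0.18401744 0.02327019 5.57944423] [0.05437931 0.05339294 0.14840916] [0.5766636  0.18421284 0.27905866]
```

Call:
carry_out(targets=[[1,0,0,0,-0.1],[1,0,0,0,-0.1],[1,0,0,0,-0.1],[1,0,0,0,-0.1],[1,0,0,0,-0.1],[1,0,0,0,-0.1],[1,0,0,0,-0.08],[1,0,0,0,0],[1,0,0,0,0]])

```text
time: 9.95
tcp_pos: [0.5763, 0.1845, 0.2793]
ee_rot: [179.9, -0.1, 68.4]
force: [-3.7, 1.9, 8.3]
gripper_width: 0.0609
gripper_force: 60.0
```

```bash
python3 -c "
from h import *
s=ctrl.get_state();print(s['ee_rot'],s['force'],s['wrist_torque'],s['tcp_pos'])
a=grab('scene','s4');grab('wrist','w4');w=load('w4')
cv2.imwrite('pics/m4.png',np.hstack([cv2.resize(a['color'][235:335,330:420],(400,444),interpolation=2),cv2.resize(w['color'][180:340,208:352],(400,444),interpolation=2)])[:,:,::-1])"
```

```text
[ 1.79927863e+02 -1.19303878e-01  6.84115880e+01] [-3.71339044  1.85580007  8.27604171] [0.25148385 0.62423205 0.09890309] [0.57627605 0.18448697 0.2792808 ]
```

View pics/m4.png

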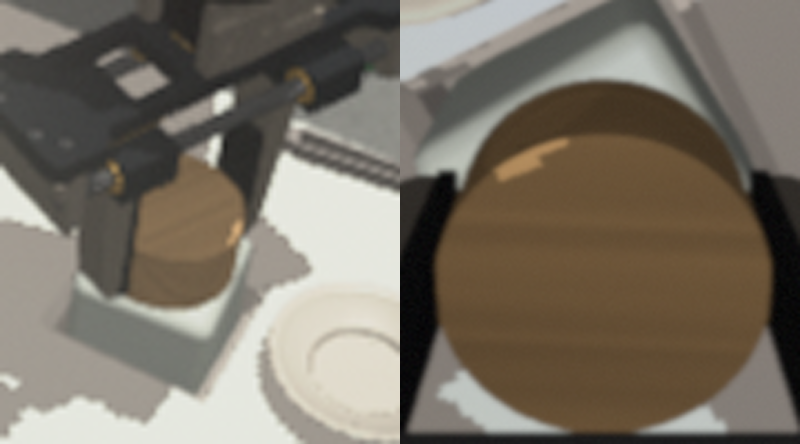

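The grain in the lid still lies level in the wrist view, so the grip has not slipped. The jar's corner is at (640,30), and its edges are turned about 60° against the lid. The threads have let go, so I lift slowly.

Call:
carry_out(targets=[[1,0,0,-1,0],[1,0,0,-1,0],[1,0,0,-1.5,0],[1,0,0,-1.5,0],[1,0,0,0,0]])

```text
time: 10.55
tcp_pos: [0.5759, 0.1839, 0.2828]
ee_rot: [180.0, -0.0, 68.4]
force: [-0.8, 2.5, 1.0]
gripper_width: 0.0611
gripper_force: 60.0
```

Call:
carry_out(targets=[[1,0,0,-2,0],[1,0,0,-2,0],[1,0,0,-2,0],[1,0,0,-2,0],[1,0,0,-3,0],[1,0,0,-3,0],[1,0,0,-3,0],[1,0,0,-3,0],[1,0,0,-3,0],[1,0,0,-2,0],[1,0,0,0,0],[1,0,0,0,0],[1,0,0,0,0],[1,0,0,0,0],[1,0,0,0,0]])

```text
time: 12.05
tcp_pos: [0.5758, 0.1838, 0.3076]
ee_rot: [-180.0, 0.0, 68.4]
force: [0.8, 1.3, -1.1]
gripper_width: 0.0608
gripper_force: 60.0
```

Run:
```python
from h import *
s=ctrl.get_state();print(s['time'],s['tcp_pos'],s['ee_rot'],s['force'],s['gripper_force'])
o=load('s4')
a=grab('scene','s5');b=grab('side','d5')
# jar body unmoved? and gap between lid edge and glass, near face column
d=np.abs(a['color'].astype(int)-o['color']).sum(2)
for r in range(296,326,4):print(r,d[r,345:386:5])
for nm,im in(('a',a),('b',b)):
  print(proj(im,[.5755,.183,.116]),proj(im,[.5755,.183,.096]))
h=cv2.cvtColor(a['color'],cv2.COLOR_RGB2HSV);u=int(proj(a,[.5755,.183,.1])[0])
for r in range(262,326,2):print(r,a['color'][r,u],h[r,u,1],o['color'][r,u])
```

```text
12.05 [0.57580393 0.18384407 0.30764623] [-1.79989835e+02  7.57315313e-03  6.84013186e+01] [ 0.78344242  1.29221462 -1.1118961 ] 59.999270774424076
296 [  2 418 368 109 283 347 165 352   0]
300 [  3   1 389 271 107 114 220 163   2]
304 [  7   0   0   1 173 229  34   3  48]
308 [2 4 2 3 1 2 2 3 0]
312 [0 1 3 0 2 5 1 2 0]
316 [3 4 3 0 2 1 2 1 1]
320 [4 1 2 3 2 0 1 0 0]
324 [116   2   1   4 192   1   2   2   2]
[368.56221019 280.64828336] [367.42994204 287.63109843]
[303.2458623  131.24926821] [303.091039   137.54402279]
262 [50 50 48] 10 [155 147 136]
264 [59 57 52] 30 [122 118 111]
266 [125 104  79] 94 [51 50 49]
268 [125 104  79] 94 [51 51 50]
270 [130 107  81] 96 [50 49 48]
272 [131 109  83] 93 [49 49 47]
274 [135 111  84] 96 [50 50 48]
276 [128 107  81] 94 [89 78 63]
278 [133 110  84] 94 [126 104  79]
280 [131 108  82] 95 [130 107  81]
282 [121 101  77] 93 [131 109  82]
284 [109  92  72] 87 [135 112  84]
286 [112  94  73] 89 [129 107  81]
288 [107  91  71] 86 [132 109  82]
290 [113  95  74] 88 [130 108  82]
292 [113  95  73] 90 [130 107  81]
294 [141 134 120] 38 [110  93  72]
296 [204 207 195] 15 [108  91  71]
298 [130 133 124] 17 [113  95  73]
300 [133 136 127] 17 [106  90  70]
302 [176 179 167] 17 [112  95  73]
304 [219 221 212] 10 [148 140 124]
306 [201 205 192] 16 [201 205 193]
308 [147 150 141] 15 [147 150 142]
310 [119 120 114] 13 [119 121 114]
312 [119 120 114] 13 [119 121 114]
314 [118 121 114] 15 [117 120 113]
316 [118 120 114] 13 [117 120 113]
318 [118 120 114] 13 [116 118 112]
320 [132 132 125] 14 [120 121 114]
322 [217 217 207] 12 [158 152 143]
324 [229 231 223] 9 [181 179 168]
```

The jar has not moved. The lid has risen about 28 mm, so its edge is about 14 mm above the mouth, and it is held still. I hand in the job.

```bash
python3 -c "
from plant import ctrl
print(ctrl.close_job())"
```

```text
the job is handed in; nothing more can be done
None
```

The jar stands home in the well, its lid is unscrewed about 1.05 rad and held level and still about 14 mm above the mouth; the job was handed in at about 12 s, and no verdict was shown.

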